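Switch on the extractor under its guard

TASK

Switch on the dust extractor: at the switch box with the one round outlet, lift the hinged guard by its front edge with a finger, with the toggle beneath still off, and while the guard is up push the toggle all the way over towards the hinge; then draw back and let the guard drop fully shut over it. Lift the guard gently, without forcing it; leave the guard and toggle of the box with the two square outlets alone, and do not lift or shove any of the loose things on the bench.

Things in the scene. Friction and masses are not known exactly. Their poses are not given: they have to be found in the camera images.
- extractor_box: the extractor's switch box: grey steel box screwed to the bench, 135 long (x) x 110 wide (y) x 60 mm high, with ONE ROUND outlet (black, 54 mm across, 8 mm high) on its top, 82 mm from the origin along +x, behind the guard. Origin: on the bench under the toggle's pivot; the box reaches from x = -20 mm (its front, turned roughly to the robot's right) to x = +115 mm. z up
- extractor_hinge (a point): middle of this guard's hinge line, which runs along the box's y at x = 32 mm, 66 mm above the bench (6 mm above the box top), between two small cheeks at y = +/-47.5 mm. Guard and toggle move in the box's x-z plane through y = 0
- extractor_guard (a joint): angle of this box's guard, an L-shaped aluminium flap 86 mm wide, 4 mm thick: shut (0) it rises 34 mm from its hinge, then runs level to the front for 66 mm, 100 mm above the bench, its free edge (rolled, 8 mm thick) 14 mm past the box front; open at front and sides. Grows as the free edge goes up and back, stop at 1.2. Weak spring, under 1 N at the edge: falls shut when let go
- extractor_guard_lip (a point): middle of the free front edge of this guard (outermost point, half-way through its thickness); moves with the guard
- extractor_toggle (a joint): angle of this box's toggle: a round steel bat 34 mm long, 10 mm thick (12 mm at its end), pivoted at the box top under the guard. 0 = off, leaning 0.35 rad to the box's front (-x), give or take a little; 0.7 = on, leaning 0.35 rad to the hinge (+x). Stays where it is left; about 1 N at its end moves it
- extractor_toggle_tip (a point): centre of the end face of this toggle, 34 mm from the pivot; moves with the toggle
- saw_box: the saw's switch box: grey steel box screwed to the bench, 135 long (x) x 110 wide (y) x 60 mm high, with TWO SQUARE outlets (black, 44 mm, 8 mm high, side by side) on its top, 82 mm from the origin along +x, behind the guard. Origin: on the bench under the toggle's pivot; the box reaches from x = -20 mm (its front, turned roughly to the robot's right) to x = +115 mm. z up
- saw_hinge (a point): middle of this guard's hinge line, which runs along the box's y at x = 32 mm, 66 mm above the bench (6 mm above the box top), between two small cheeks at y = +/-47.5 mm. Guard and toggle move in the box's x-z plane through y = 0
- saw_guard (a joint): angle of this box's guard, an L-shaped aluminium flap 86 mm wide, 4 mm thick: shut (0) it rises 34 mm from its hinge, then runs level to the front for 66 mm, 100 mm above the bench, its free edge (rolled, 8 mm thick) 14 mm past the box front; open at front and sides. Grows as the free edge goes up and back, stop at 1.2. Weak spring, under 1 N at the edge: falls shut when let go
- saw_guard_lip (a point): middle of the free front edge of this guard (outermost point, half-way through its thickness); moves with the guard
- saw_toggle (a joint): angle of this box's toggle: a round steel bat 34 mm long, 10 mm thick (12 mm at its end), pivoted at the box top under the guard. 0 = off, leaning 0.35 rad to the box's front (-x), give or take a little; 0.7 = on, leaning 0.35 rad to the hinge (+x). Stays where it is left; about 1 N at its end moves it
- saw_toggle_tip (a point): centre of the end face of this toggle, 34 mm from the pivot; moves with the toggle
- glue: upright white glue bottle, 52 mm across, 130 mm high; a loose bystander, to be left where it is
- tape_roll: flat roll of tape, 90 mm across, 24 mm high; a loose bystander, to be left where it is
- screwdriver: screwdriver lying on the bench; a loose bystander, to be left where it is
- offcut: wood offcut, 120 x 50 x 45 mm; a loose bystander, to be left where it is
- mug: white mug, 80 mm across, 90 mm high; a loose bystander, to be left where it is
- bushing: upright brass bushing, 36 mm across, 25 mm high; a loose bystander, to be left where it is
- wrench: wrench lying on the bench; a loose bystander, to be left where it is
- tape_measure: yellow tape measure, 65 x 36 x 62 mm; a loose bystander, to be left where it is
Not all that is in view belongs to the job. What is shaped like the extractor_box but orange is not meant.

How it is judged:
By the outcome, as a careful person would: the job done as asked, in the order asked, and still so for the second after the job is handed in, with the robot touching nothing.
It also fails if it takes over 38 s, if anything falls off the work surface, if the arm or the gripper's body presses on something with over 40 N, if the wrist force passes 120 N, or if a joint passes its speed limit or range.

ROBOT

A 6-joint arm with a two-finger parallel gripper is mounted at the origin on the work surface. World frame = base frame: x ahead of the robot, y to its left, z up, the work surface at z = 0. Lengths are in m, angles in rad, forces in N, time in s.
With the tool pointing down it reaches from about 0.25 to 0.775 m from the base axis. Payload 4 kg.
Tool frame: the origin (TCP) lies at the centre of the arm's flange, where the gripper is bolted on; the fingertips stand 199 mm ahead of it and the grasp point (between the pads) lies 180 mm ahead of it (robot.tcp_to_tips is the distance from the TCP to the fingertips, in m); z points along the fingers, y is the line along which they close (so a half turn about z gives the same grasp; the last joint's range is limited). The gripper opens to 94 mm and grips with 3 to 60 N. Pads are 16 mm wide; open, the fingers measure 119 mm over their backs; the gripper's body (75 mm by 177 mm) begins 78 mm behind the grasp point.
Start: joints at [-1.214, 0.087, 1.371, -0, 1.684, -0.103], TCP at [0.244, -0.493, 0.405] pointing down, gripper open.
Joint ranges: [-3.1, 3.1], [-0.76, 2.03], [0.27, 2.55], [-1.08, 4.22], [0.17, 2.65], [-2.57, 2.57]. Speed limits (rad/s): [2.79, 2.79, 3.14, 3.14, 3.14, 3.14].

INTERFACE

Orientations are given as [roll, pitch, yaw] about the fixed x, y, z axes, in that order (R = Rz(yaw) Ry(pitch) Rx(roll)).
In Python, from bench import telemetry, snapshot, ticket, robot gives the robot as it stands.
- The arm moves only by the tool apply_moves, never from a script. Its argument "moves" is a list that holds one entry, the list of rows, each a list of 5 numbers: the shift along the tool's x, y, z in units of 50 mm (1.0 is 50 mm), then the turn about the tool's z in units of 10 degrees (1.0 is 10 degrees), then the closure, from 0 (fully open) to 1 (shut). A call has 1 to 10 rows; each row is the pose to reach, as a shift and turn from the pose commanded when the call began, along the tool's axes at that moment; what a row does not reach only later rows make up. A row lasts 1/8 s, in which the tool goes at most 62.5 mm and 10.7 degrees, less where a joint would pass 70% of its speed; a pose out of reach is approached as far as the arm can. A call with a gripper value outside its range is refused whole. The fingers move at their own pace and stop on an object; the grip force is fixed at half the most. Time passes only in rows, so rows that repeat a pose let the fingers close. It gives the time, the measured TCP pose, the force, the opening and the grip force at its end, in the units of the state.
- telemetry.get_obs(): the state, without advancing time (a new reading comes with each control period).
- snapshot(name): name is "side" or "top" or "wrist"; returns a dict with "image" (420x560x3 uint8, red, green, blue), "fovy" (degrees; the focal length in pixels is half the picture's height over the tangent of half this angle, whatever the lens; pixels are square), "cx", "cy" (the principal point, pixels), "R" (3x3) and "t" (3): a world point X has camera coordinates R X + t. Camera axes: x right, y down, z forward; pixel columns grow to the right and rows downward; lengths in m; the calibration is good to about 2 mm. The wrist camera is an equidistant fisheye: a pixel r from the principal point sees the ray r / f radians off the axis. A picture is of the moment at which its call begins. There is no depth.
- ticket.close_job(): hands the job in; it is judged then, once.
The state is a dict: "time": time; "joint_positions": joint angles; "qvel": joint speeds; "joint_torque": joint torques, N m; "tool_pos": TCP position; "ee_rot": TCP orientation; "wrist_force": force on the tool from outside, world axes, zero at the start; "wrist_torque": the same for the moment, N m; "width": finger opening in m; "finger_force": force on a finger pad.
Only numpy, scipy, OpenCV 4.12 (cv2) and the standard library are available. Lean on these libraries where they do the work, as an engineer would, in place of code of your own. Each camera call takes 0.05 s, during which the arm holds its last target. There are 200 camera calls.

## Working session

There is one attempt and no reset: what is moved stays moved. The work goes in short steps, Python scripts to look and compute and a tool call to move; the robot and the scene stay as the last step left them, time stands still between calls to the robot, and variables do not carry over. Pictures are saved under pics/ and viewed, at most 10 in all, crops included, and the job is handed in when it is done.

Besides the shell and the picture viewer there is one more tool, called after ">>>" as name([rows], argument=value, ...), one row to a line, values as JSON. apply_moves: Moves the arm, as the interface text tells. Its arguments: {"type":"object","properties":{"moves":{"type":"array","items":{"type":"array","items":{"type":"array","items":{"type":"number"}}}}},"required":["moves"]}

```bash
mkdir -p pics; ls
cat > h.py <<'E'
import numpy as np,cv2
from bench import telemetry,snapshot,ticket,robot
def save(n,f):
    s=snapshot(n); cv2.imwrite(f,s["image"][:,:,::-1]); np.save(f+'.npy',{k:s[k] for k in("fovy","cx","cy","R","t","image")},allow_pickle=True); return s
def load(f): return np.load(f+'.npy',allow_pickle=True).item()
def ray(s,u,v,fish=False):
    f=210/np.tan(np.radians(s["fovy"])/2); d=np.array([u-s["cx"],v-s["cy"]])
    if fish:
        r=np.hypot(*d); a=r/f; c=np.array([*(d/r*np.sin(a)),np.cos(a)])
    else: c=np.array([*(d/f),1.])
    R=np.array(s["R"]); return -R.T@np.array(s["t"]),R.T@c
def onz(s,u,v,z,fish=False):
    o,d=ray(s,u,v,fish); return o+d*(z-o[2])/d[2]
def proj(s,X):
    f=210/np.tan(np.radians(s["fovy"])/2); c=np.array(s["R"])@X+np.array(s["t"]); return c[:2]/c[2]*f+[s["cx"],s["cy"]]
E
python3 - <<'E'
from h import *
for n in("top","side"):
    s=save(n,f"pics/{n}0.png");print(n,s["fovy"],s["cx"],s["cy"],-np.array(s["R"]).T@s["t"])
o=telemetry.get_obs();print({k:np.round(v,3) for k,v in o.items()})
E
```

```text
pics
top 44.91093632774231 274.18173808527547 205.71756236635588 [0.3817263  0.02411393 1.41933486]
side 46.11607967978406 288.12693561786966 209.01299505581898 [ 0.30668039 -1.00825463  0.8349276 ]
{'time': np.float64(0.1), 'joint_positions': array([-1.214,  0.088,  1.372, -0.   ,  1.684, -0.103]), 'qvel': array([ 0.001,  0.001, -0.004,  0.   ,  0.001, -0.001]), 'joint_torque': array([ 1.0000e-03, -3.4125e+01, -3.0330e+01,  7.2000e-02,  3.0000e-02,
       -0.0000e+00]), 'tool_pos': array([ 0.244, -0.493,  0.404]), 'ee_rot': array([-3.14, -0.  ,  0.46]), 'wrist_force': array([ 0.816, -0.329,  1.267]), 'wrist_torque': array([0.024, 0.006, 0.035]), 'finger_force': np.float64(0.0), 'width': np.float64(0.094)}
```

View pics/top0.png

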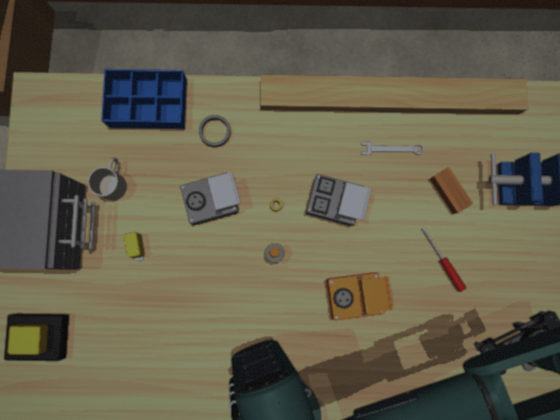

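View pics/side0.png

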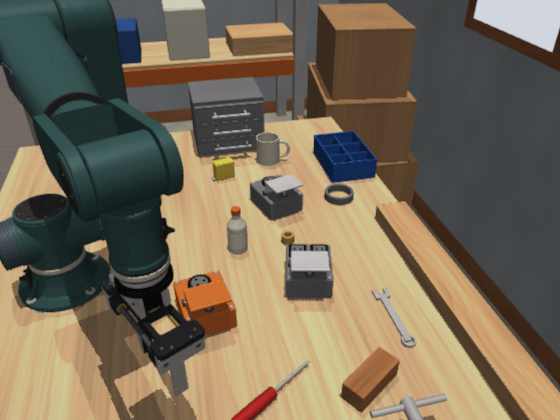

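The top view shows three candidates: a grey box with one round outlet at (210,197), a grey box with two square outlets at (338,199), and an orange box with a round outlet at (358,296). By the description I choose the grey one at (210,197), and I'll check it in a close crop.

Run:
```python
from h import *
a=load("pics/top0.png")["image"][150:250,165:255,::-1]; b=load("pics/side0.png")["image"][150:240,230:325,::-1]
a=cv2.resize(a,None,fx=4,fy=4,interpolation=cv2.INTER_CUBIC);b=cv2.resize(b,None,fx=4,fy=4,interpolation=cv2.INTER_CUBIC)
c=np.zeros((400,740,3),np.uint8);c[:400,:360]=a;c[:360,360:]=b;cv2.imwrite("pics/crop.png",np.clip(c*1.5,0,255).astype(np.uint8))
s=load("pics/top0.png");print(np.round(np.array(s["R"]),3))
print(onz(s,196,202,.068))
```

```text
[[ 0.017 -1.     0.   ]
 [-0.992 -0.017 -0.129]
 [ 0.129  0.002 -0.992]]
[0.56371245 0.23695382 0.068     ]
```

View pics/crop.png

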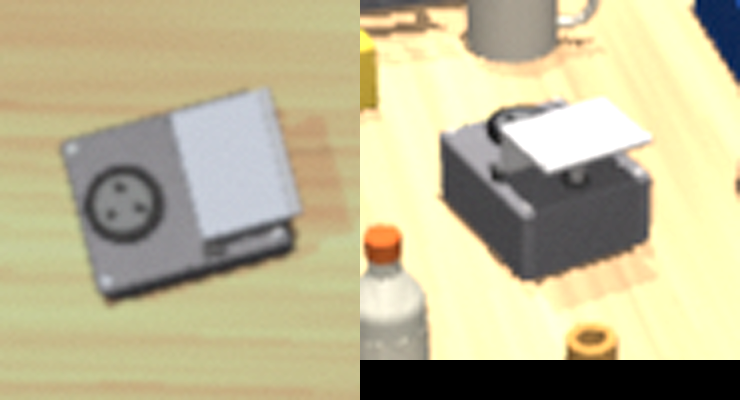

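The crop confirms it: grey box with a single round outlet at crop (124,203), guard shut, and the toggle visible under it, leaning to the front. Now I'll measure its pose.

Run:
```python
from h import *
s=load("pics/top0.png");im=s["image"].astype(int)
m=((im.min(2)>105)&(im.max(2)-im.min(2)<40)).astype(np.uint8);m[:,:195]=0;m[:165]=0;m[220:]=0;m[:,250:]=0
n,l,st,c=cv2.connectedComponentsWithStats(m);k=1+st[1:,4].argmax();print(st[k],c[k])
r=cv2.minAreaRect(cv2.findContours((l==k).astype(np.uint8),0,1)[0][0]);b=cv2.boxPoints(r)
P=np.array([onz(s,*p,.102) for p in b]);print(np.round(b,1),np.round(P,4),[np.linalg.norm(P[i]-P[i-1]).round(4) for i in range(4)])
# hand-picked
F1,F2,R1,R2=[onz(s,u/4+165-.4,v/4+150-.4,z) for u,v,z in((268,90,.104),(299,215,.104),(172,114,.102),(205,238,.102))]
O=onz(s,196-.4,200.4,.068)
yl=F1-F2;print(np.linalg.norm(yl),np.linalg.norm(F1-R1),np.linalg.norm(F2-R2))
L=(F1+F2)/2;d=(O-L)[:2];print("lip",L,"outlet",O,"dist",np.hypot(*d),"expect .116","yaw lip-outlet",np.degrees(np.arctan2(d[1],d[0])),"yaw edge",np.degrees(np.arctan2(yl[1],yl[0]))+90,"sides",[np.degrees(np.arctan2(*(R-F)[1::-1])) for R,F in((R1,F1),(R2,F2))])
# bench corners of box top z=.06 rear
for u,v in((62,147),(108,292)): print(onz(s,u/4+165-.4,v/4+150-.4,.06))
s2=load("pics/side0.png")
for u,v,z in((580,178,.09),(643,178,.06),(529,213,.06),(651,135,.1),(550,170,.1)): print("side",onz(s2,(u-360)/4+230-.4,v/4+150-.4,z))
```

```text
[208 172  32  37 841] [223.24732461 190.15219976]
[[206.3 177.9]
 [231.5 171.1]
 [240.  202.4]
 [214.9 209.2]] [[0.6236 0.2067 0.102 ]
 [0.6431 0.1411 0.102 ]
 [0.5601 0.1164 0.102 ]
 [0.541  0.1816 0.102 ]] [np.float64(0.0864), np.float64(0.0685), np.float64(0.0865), np.float64(0.0679)]
0.08567325854528236 0.06513371228406714 0.06320014323992998
lip [0.59855296 0.12921064 0.104     ] outlet [0.5680292  0.23818723 0.068     ] dist 0.1131706504770492 expect .116 yaw lip-outlet 105.64727510359377 yaw edge 105.25500000814013 sides [np.float64(104.90192339289658), np.float64(104.60123315772742)]
[0.60686539 0.28288809 0.06      ]
[0.50876377 0.24797861 0.06      ]
side [0.58373975 0.12071928 0.09      ]
side [0.63946368 0.15542962 0.06      ]
side [0.54889525 0.13005722 0.06      ]
side [0.64279814 0.14892204 0.1       ]
side [0.56222022 0.12044267 0.1       ]
```

Box pose, averaged over these readings: origin about (0.592, 0.161), yaw about 106°. The tool always points down, so the plan is a pre-set finger gap with the finger line at 45° to the box. The leading finger pushes the lip back and up beside the toggle, and the trailing finger then reaches the toggle. First I'll move to a stand-off and look.

>>> apply_moves([
  [[0.6, -0.4, 0, -0.2, 0.4], [1.7, -1.1, 0, -0.6, 0.79], [2.8, -1.8, 0, -1.0, 0.79], [3.9, -2.5, 0, -1.4, 0.79], [5.0, -3.2, 0, -1.8, 0.79], [6.1, -3.9, 0, -2.2, 0.79], [7.2, -4.6, 0, -2.5, 0.79], [8.3, -5.3, 0, -2.8, 0.79], [9.4, -6.0, 0, -3.1, 0.79], [10.4, -6.6, 0, -3.46, 0.79]],
])

```text
time: 1.35
tool_pos: [0.555, 0.021, 0.4043]
ee_rot: [-3.141, 0.001, 1.066]
wrist_force: [0.1, -0.6, 0.1]
width: 0.0197
finger_force: 0.0
```

>>> apply_moves([
  [[0, 0, 0, 0, 0.79], [0, 0, 0, 0, 0.79]],
])

```text
time: 1.6
tool_pos: [0.5542, 0.0189, 0.404]
ee_rot: [-3.14, 0.001, 1.064]
wrist_force: [0.2, 0.3, -0.3]
width: 0.02
finger_force: 0.0
```

Run:
```python
from h import *
o=telemetry.get_obs();print({k:np.round(o[k],4) for k in("time","tool_pos","ee_rot","width","wrist_force")})
a=save("wrist","pics/w1.png");print(a["fovy"],a["cx"],a["cy"],np.round(-np.array(a["R"]).T@a["t"],4),np.round(a["R"],3))
```

```text
{'time': np.float64(1.6), 'tool_pos': array([0.5542, 0.0189, 0.404 ]), 'ee_rot': array([-3.1405e+00,  1.4000e-03,  1.0639e+00]), 'width': np.float64(0.02), 'wrist_force': array([ 0.1789,  0.2861, -0.2829])}
65.70646984690485 279.72098634685335 205.3667278600947 [0.5929 0.0895 0.3835] [[ 0.874 -0.487 -0.001]
 [-0.467 -0.839  0.279]
 [-0.137 -0.243 -0.96 ]]
```

View pics/w1.png

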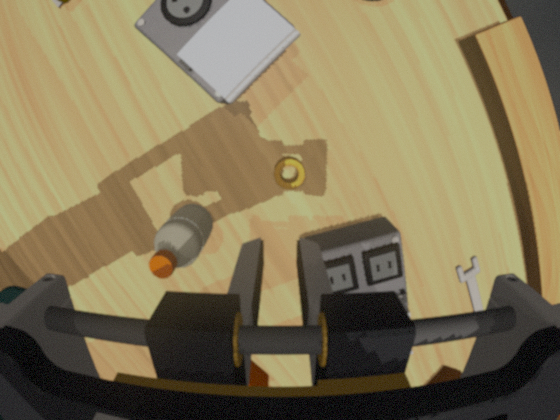

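Wrist view: guard front corners at (298,35) and (226,102), outlet near (187,8), glue cap at (162,264), bushing at (290,172). The gap between the fingers is as set. Cross-checking the lip position.

Run:
```python
from h import *
s=load("pics/w1.png");im=s["image"].astype(int)
m=((im.min(2)>120)&(im.max(2)-im.min(2)<40)).astype(np.uint8);m[115:]=0;m[:,320:]=0;m[:,:165]=0
n,l,st,c=cv2.connectedComponentsWithStats(m);k=1+st[1:,4].argmax();print(st[k])
q=cv2.approxPolyDP(cv2.findContours((l==k).astype(np.uint8),0,1)[0][0],6,True)[:,0];print(q.tolist())
for p in q: print(onz(s,*map(float,p),.103,True).round(4))
a,b=onz(s,298.5,36,.1,True),onz(s,226.5,102,.1,True);v=a-b;L=(a+b)/2;print(a,b,np.linalg.norm(v),"yaw",np.degrees(np.arctan2(v[1],v[0]))+90,"lip",L)
print("glue cap",onz(s,162,264,.13,True),"outlet",onz(s,187,6,.068,True))
```

```text
[ 165    0  135  103 8182]
[[263, 0], [213, 0], [201, 24], [188, 29], [165, 21], [165, 50], [214, 96], [232, 101], [299, 35]]
[0.6297 0.1858 0.103 ]
[0.5927 0.2093 0.103 ]
[0.5729 0.1947 0.103 ]
[0.5609 0.1973 0.103 ]
[0.5468 0.2169 0.103 ]
[0.5339 0.1923 0.103 ]
[0.5511 0.1313 0.103 ]
[0.5624 0.1193 0.103 ]
[0.6405 0.142  0.103 ]
[0.64015078 0.14197937 0.1       ] [0.5575293  0.12138961 0.1       ] 0.08514837999776688 yaw 103.99341135142419 lip [0.59884004 0.13168449 0.1       ]
glue cap [0.43604742 0.02877416 0.13      ] outlet [0.56768925 0.23369    0.068     ]
```

>>> apply_moves([
  [[0.5, 0.04, 0, 0, 0.79], [1.1, 0.08, 0, 0, 0.79], [1.57, 0.12, 0.3, 0, 0.79], [1.57, 0.12, 1.0, 0, 0.79], [1.57, 0.12, 1.7, 0, 0.79], [1.57, 0.12, 2.3, 0, 0.79], [1.57, 0.12, 2.66, 0, 0.79], [1.57, 0.12, 2.66, 0, 0.79], [1.57, 0.12, 2.66, 0, 0.79]],
])

```text
time: 2.78
tool_pos: [0.5982, 0.0842, 0.2734]
ee_rot: [3.139, -0.001, 1.063]
wrist_force: [0.5, -0.5, 0.1]
width: 0.0199
finger_force: 0.0
```

Run:
```python
from h import *
o=telemetry.get_obs();print({k:np.round(o[k],4) for k in("time","tool_pos","ee_rot","width","wrist_force")})
a=save("wrist","pics/w2.png");b=save("side","pics/s2.png")
A=cv2.resize(b["image"][120:250,200:335,::-1],(540,520),interpolation=cv2.INTER_CUBIC)
c=np.zeros((520,800,3),np.uint8);c[:,:540]=A
B=cv2.resize(a["image"][:,:,::-1],(260,195));c[:195,540:]=B
cv2.imwrite("pics/c2.png",np.clip(c*1.3,0,255).astype(np.uint8))
```

```text
{'time': np.float64(2.775), 'tool_pos': array([0.5982, 0.0842, 0.2734]), 'ee_rot': array([ 3.1391e+00, -1.4000e-03,  1.0629e+00]), 'width': np.float64(0.0199), 'wrist_force': array([ 0.5426, -0.4682,  0.1458])}
```

View pics/c2.png

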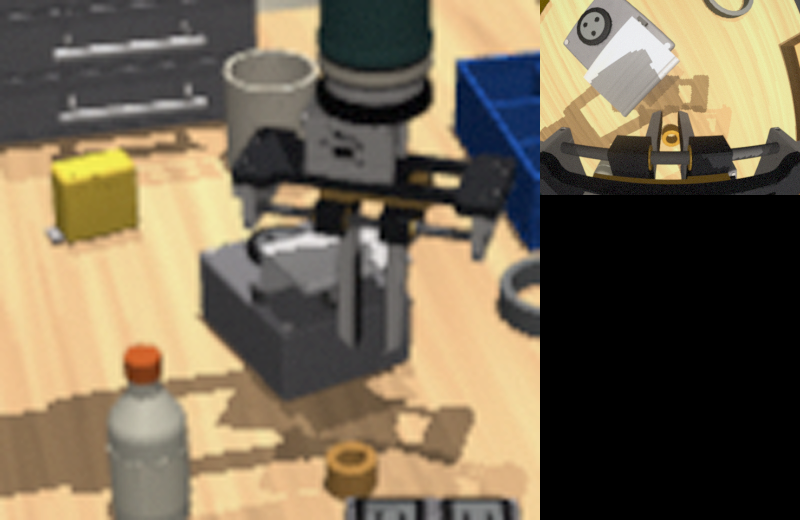

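View pics/w2.png

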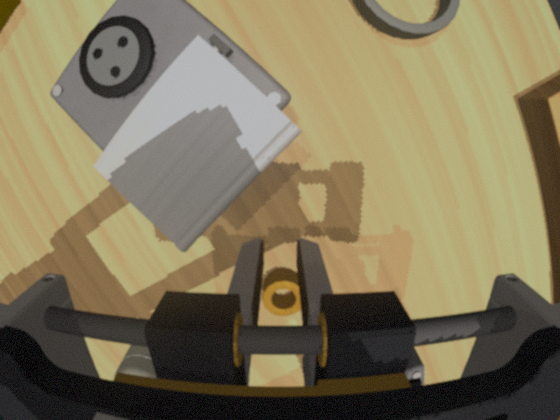

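The view shows the fingers in front of the guard: lip corners at (300,130) and (181,250), outlet at (117,56), left finger tip at (250,242). Nothing is touched. Refining the pose.

Run:
```python
from h import *
s=load("pics/w2.png")
a,b=onz(s,300,130,.1,True),onz(s,182,251,.1,True);v=a-b;print(a,b,np.linalg.norm(v),"yaw",np.degrees(np.arctan2(v[1],v[0]))+90,"lip",(a+b)/2)
print("outlet",onz(s,117,56,.068,True),"rear corners",onz(s,57,91,.06,True),"front corner",onz(s,286,100,.06,True))
for u,v in((243,240),(262,240),(299,240),(318,240)): print(onz(s,u,v,.074,True).round(4))
```

```text
[0.64197878 0.14346731 0.1       ] [0.55825377 0.11936585 0.1       ] 0.08712495597893065 yaw 106.05923597820878 lip [0.60011628 0.13141658 0.1       ]
outlet [0.57111457 0.23873928 0.068     ] rear corners [0.51631798 0.25244731 0.06      ] front corner [0.64470556 0.16009719 0.06      ]
[0.5826 0.1014 0.074 ]
[0.5926 0.0959 0.074 ]
[0.6118 0.0852 0.074 ]
[0.6217 0.0796 0.074 ]
```

>>> apply_moves([
  [[0.12, -0.09, 0, 0, 0.79], [0.23, -0.19, 0, 0, 0.79], [0.3, -0.26, 0, 0, 0.79], [0.36, -0.32, -0.1, 0, 0.79], [0.46, -0.42, -0.3, 0, 0.79], [0.53, -0.49, -0.4, 0, 0.79], [0.6, -0.56, -0.5, 0, 0.79], [0.68, -0.65, -0.58, 0, 0.79], [0.75, -0.72, -0.64, 0, 0.79], [0.79, -0.76, -0.66, 0, 0.79]],
])

```text
time: 4.12
tool_pos: [0.5837, 0.1379, 0.3051]
ee_rot: [3.141, -0.0, 1.064]
wrist_force: [0.9, -1.6, 1.4]
width: 0.0195
finger_force: 0.5
```

Run:
```python
from h import *
o=telemetry.get_obs();print({k:np.round(o[k],4) for k in("time","tool_pos","ee_rot","width","wrist_force")})
a=save("wrist","pics/w3.png");b=save("side","pics/s3.png");
A=cv2.resize(b["image"][120:250,200:335,::-1],(400,385),interpolation=cv2.INTER_CUBIC)
c=np.zeros((385,800,3),np.uint8);c[:,:400]=A
c[:300,400:]=cv2.resize(a["image"][:,:,::-1],(400,300))
cv2.imwrite("pics/c3.png",np.clip(c*1.3,0,255).astype(np.uint8))
```

```text
{'time': np.float64(4.125), 'tool_pos': array([0.5837, 0.1379, 0.3051]), 'ee_rot': array([ 3.1410e+00, -1.0000e-04,  1.0639e+00]), 'width': np.float64(0.0195), 'wrist_force': array([ 0.8553, -1.6309,  1.3521])}
```

View pics/c3.png

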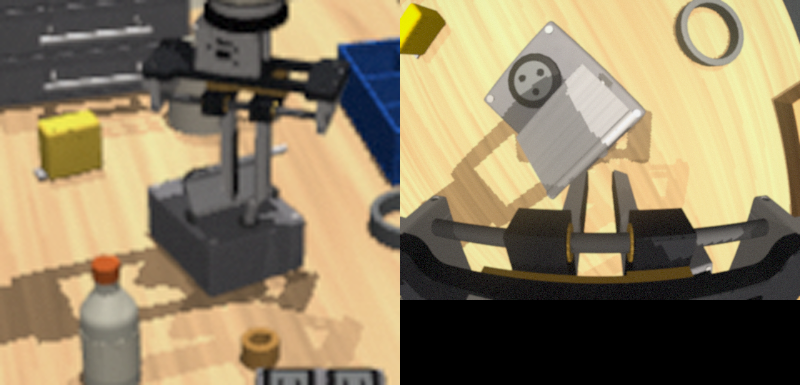

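Guard is up at about 40° on the left finger, with light contact (about 2 N). The trailing finger is in front of the toggle. I'll back off slightly and lower the tips to toggle height.

>>> apply_moves([
  [[-0.04, 0.04, 0.1, 0, 0.79], [-0.05, 0.05, 0.2, 0, 0.79], [-0.05, 0.05, 0.3, 0, 0.79], [-0.05, 0.05, 0.4, 0, 0.79], [-0.05, 0.05, 0.48, 0, 0.79], [-0.05, 0.05, 0.48, 0, 0.79]],
])

```text
time: 4.97
tool_pos: [0.5845, 0.1343, 0.2799]
ee_rot: [-3.141, 0.0, 1.064]
wrist_force: [0.4, -0.7, -1.1]
width: 0.0195
finger_force: 0.2
```

Run:
```python
from h import *
o=telemetry.get_obs();print({k:np.round(o[k],4) for k in("time","tool_pos","width","wrist_force")})
b=save("side","pics/s4.png")
cv2.imwrite("pics/c4.png",np.clip(1.5*cv2.resize(b["image"][155:225,240:310,::-1],(560,560),interpolation=cv2.INTER_CUBIC),0,255).astype(np.uint8))
```

```text
{'time': np.float64(4.975), 'tool_pos': array([0.5845, 0.1343, 0.2799]), 'width': np.float64(0.0195), 'wrist_force': array([ 0.3635, -0.7381, -1.14  ])}
```

View pics/c4.png

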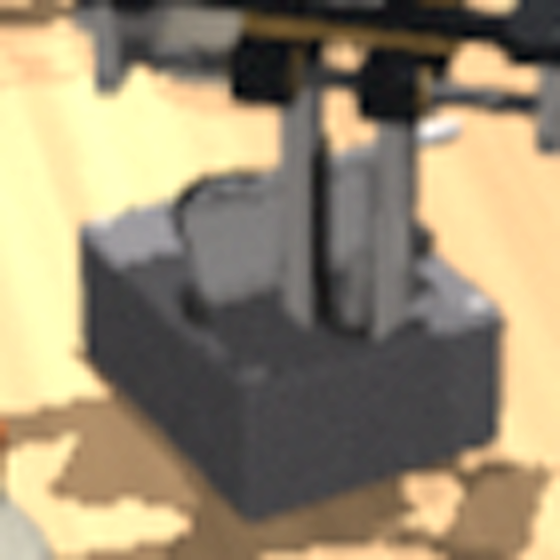

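The guard is up, leaning on the left finger. The right finger's tip is at (385,330), with a round grey thing just left of and behind it at (345,300). Checking whether that is where the toggle should project.

Run:
```python
from h import *
s=load("pics/s4.png");c,n=np.cos(np.radians(106)),np.sin(np.radians(106))
W=lambda x,y,z:np.array([.5915+x*c-y*n,.162+x*n+y*c,z])
cr=lambda p:((p-[240,155])*8).round()
print("off tip",cr(proj(s,W(-.0117,0,.092))),"base",cr(proj(s,W(0,0,.06))),"on tip",cr(proj(s,W(.0117,0,.092))))
T=np.array([.5845,.1343]);t=np.array([np.sin(1.064),-np.cos(1.064)])*.016
for g in(-1,1): print("finger",g,cr(proj(s,np.array([*(T+g*t),.081]))))
print("front top corners",cr(proj(s,W(-.02,.055,.06))),cr(proj(s,W(-.02,-.055,.06))),"lip40deg",cr(proj(s,W(.0,0,.133))))
```

```text
off tip [367. 260.] base [350. 320.] on tip [334. 230.]
finger -1 [306. 307.]
finger 1 [393. 320.]
front top corners [243. 388.] [509. 306.] lip40deg [351. 146.]
```

Projections agree: the toggle stands just behind the right finger. Now the push towards the hinge.

>>> apply_moves([
  [[0.06, -0.06, 0, 0, 0.79], [0.12, -0.12, 0, 0, 0.79], [0.17, -0.17, 0, 0, 0.79], [0.22, -0.22, 0, 0, 0.79], [0.27, -0.27, 0, 0, 0.79], [0.32, -0.32, 0, 0, 0.79], [0.37, -0.37, 0, 0, 0.79], [0.41, -0.41, 0, 0, 0.79], [0.41, -0.41, 0, 0, 0.79]],
])

```text
time: 6.15
tool_pos: [0.5766, 0.1625, 0.2805]
ee_rot: [-3.141, -0.0, 1.064]
wrist_force: [1.0, -0.8, 1.3]
width: 0.02
finger_force: 0.5
```

>>> apply_moves([
  [[0.03, -0.03, 0, 0, 0.79], [0.04, -0.04, 0, 0, 0.79], [0.04, -0.04, 0, 0, 0.79]],
])

```text
time: 6.52
tool_pos: [0.5761, 0.1641, 0.2805]
ee_rot: [3.14, 0.002, 1.063]
wrist_force: [2.1, -5.2, 0.5]
width: 0.0198
finger_force: 2.4
```

>>> apply_moves([
  [[0.02, -0.02, 0, 0, 0.79], [0.03, -0.03, 0, 0, 0.79], [0.03, -0.03, 0, 0, 0.79]],
])

```text
time: 6.9
tool_pos: [0.5759, 0.1651, 0.2805]
ee_rot: [3.138, 0.004, 1.062]
wrist_force: [2.2, -8.4, 0.2]
width: 0.0198
finger_force: 3.9
```

The force rises steeply, so the toggle is at its stop. Drawing back gently.

>>> apply_moves([
  [[-0.1, 0.1, 0, 0, 0.79], [-0.22, 0.22, 0, 0, 0.79], [-0.34, 0.34, 0, 0, 0.79], [-0.46, 0.46, 0, 0, 0.79], [-0.58, 0.58, 0, 0, 0.79], [-0.7, 0.7, 0, 0, 0.79], [-0.82, 0.82, 0, 0, 0.79], [-0.96, 0.96, 0, 0, 0.79], [-1.15, 1.15, 0, 0, 0.79], [-1.4, 1.4, 0, 0, 0.79]],
])

```text
time: 8.15
tool_pos: [0.6028, 0.0709, 0.2807]
ee_rot: [3.141, -0.0, 1.064]
wrist_force: [-0.1, -0.2, -0.2]
width: 0.0195
finger_force: 0.0
```

>>> apply_moves([
  [[0, 0, -0.6, 0, 0.79], [-0.3, 0.3, -1.5, 0, 0.79], [-1.0, 1.0, -2.3, 0, 0.79], [-2.0, 2.0, -2.5, 0, 0.79], [-2.8, 2.8, -2.5, 0, 0.79], [-2.8, 2.8, -2.5, 0, 0.79], [-2.8, 2.8, -2.5, 0, 0.79]],
])

```text
time: 9.02
tool_pos: [0.6569, -0.1196, 0.4051]
ee_rot: [-3.14, -0.0, 1.062]
wrist_force: [0.2, 0.4, -0.1]
width: 0.0196
finger_force: 0.0
```

Run:
```python
from h import *
o=telemetry.get_obs();print({k:np.round(o[k],4) for k in("time","tool_pos","width","wrist_force")})
b=save("side","pics/s5.png");t=save("top","pics/t5.png")
c=np.hstack([cv2.resize(b["image"][155:225,240:310,::-1],(400,400),interpolation=cv2.INTER_CUBIC),cv2.resize(t["image"][155:235,170:250,::-1],(400,400),interpolation=cv2.INTER_CUBIC)])
cv2.imwrite("pics/c5.png",np.clip(1.5*c,0,255).astype(np.uint8))
```

```text
{'time': np.float64(9.025), 'tool_pos': array([ 0.6569, -0.1196,  0.4051]), 'width': np.float64(0.0196), 'wrist_force': array([ 0.2203,  0.4043, -0.1186])}
```

View pics/c5.png

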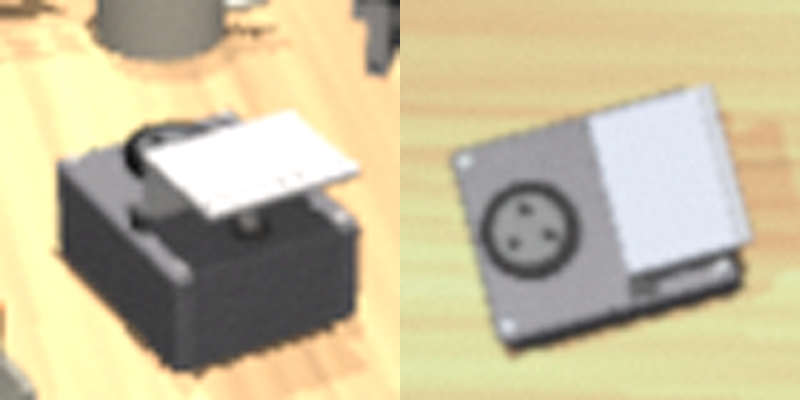

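The guard is shut again in both views. I'll use the last picture for a before/after comparison of the toggle.

Run:
```python
from h import *
f=lambda n:cv2.resize(load(n)["image"][178:208,262:292,::-1],(400,400),interpolation=cv2.INTER_NEAREST)
cv2.imwrite("pics/c6.png",np.clip(2.5*np.hstack([f("pics/side0.png"),f("pics/s5.png")]).astype(float),0,255).astype(np.uint8))
s=load("pics/s5.png");c,n=np.cos(np.radians(106)),np.sin(np.radians(106))
for x,z in((0,.06),(-.0117,.092),(.0117,.092)): print((proj(s,np.array([.5915+x*c,.162+x*n,z]))-[262,178])*13.33)
```

```text
[290.66021909 226.67913894]
[317.85089515 126.4612576 ]
[263.9801793   76.68232935]
```

View pics/c6.png

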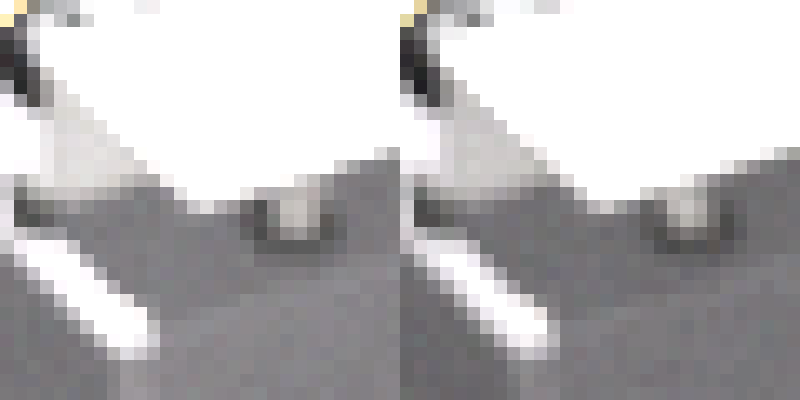

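The bat stub has moved from leaning right (about x 297) to leaning left (about x 288, i.e. 688−400), so it is over towards the hinge. The guard outline is the same as at the start. Handing in.

```bash
python3 -c "
from bench import ticket
print(ticket.close_job())"
```

```text
the job is handed in; nothing more can be done
None
```

The extractor toggle was pushed to its stop towards the hinge with the guard held up, the guard dropped shut over it, and the job was handed in at about 9 s with the robot clear; the close-up afterwards agrees, though the shut guard hides most of the toggle.

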